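# Zero the kit counter and ready the bead dish over the cup

### The job

Get set to pack the first bracelet kit of a new batch: first turn the knob of the kit counter anticlockwise, back to its zero stop. Then pick up the pink bead dish by its upright handle, give it a quarter turn above its coaster so that its pouring lip hangs over the middle of the open mint cup, a few centimetres above its rim, and finish there still holding the dish level and still, ready to tip. The bead must stay resting in the middle of the dish all the while, the dish touches nothing but the gripper at the end, and the cup, the tin and everything else on the desk stay where they are.

Things in the scene. Friction and masses are not known exactly. Their poses are not given: they have to be found in the camera images.
- counter: dial counter, fixed to the desk: round mint case 86 mm across on a white 100 x 100 mm foot plate, white dial 31 mm above the desk with 24 ticks, a raspberry zero mark and a stop pin. Origin: centre of its underside, on the knob's axis (vertical); its x axis points from the knob's axis to the zero mark; a steel count lever sticks out 71 mm along its -y
- count_knob (a joint): angle of the counter's knob, rad: 0 at the zero stop (pointer and grip bar along the counter's +x), growing as the knob turns clockwise seen from above; to zero it, turn it anticlockwise by this angle. It starts between 0.7 and 1.4. Light friction (about 0.05 N m), stays where it is left, stops dead at 0
- knob_grip (a point): grip point on the knob's axis, 60 mm above the desk. The knob is an upright raspberry bar 36 mm long (along the pointer), 12 mm thick, 30 mm tall, from 38 to 68 mm above the desk, on a black disc 36 mm across; the pointer is at one end of the bar. Pinch it across its 12 mm
- coaster: square cork coaster, 130 x 130 x 5 mm, fixed to the desk; origin at the centre of its underside; x and y along its sides. The dish starts in its middle, lip towards the coaster's +x (within 0.15 rad), so handle towards -x. Cup and tin stand off its +y and -y sides, either way round, about 103 mm from its centre
- dish: pink bead dish, about 140 g, loose: round, 116 mm across, rim 18 mm high, floor a shallow cone (rising 0.08 per unit within 24 mm of the middle, then 0.2) with its lowest point in the middle, 4 mm above the underside. A pouring lip, open at its end, sticks out along +x; an upright raspberry handle stands at -x. Origin: centre of its underside, 5 mm above the desk at the start; z up
- dish_lip (a point): end of the pouring lip: 84 mm from the dish's origin along its +x, 13.5 mm above its underside; the lip is about 29 mm wide here, its side walls reach 19.5 mm above the underside
- dish_handle (a point): grip point of the dish's handle: 72 mm from the dish's origin along its -x, 44 mm above its underside. The handle is an upright flat tab 10 mm thick (along the dish's x), 30 mm wide (along y), its top 57 mm above the underside. Pinch it across its 10 mm from above; fingertips that reach 21 mm or more above the underside clear the rim
- dish_middle (a point): the centre of the bead when it rests in the middle of the dish: on the dish's axis, 14 mm above its underside
- bead_center (a point): centre of the teal bead, a ball 20 mm across, 12 g, that lies loose in the middle of the dish and rolls easily
- kit_cup: open mint cup, loose, 60 mm across its mouth, 34 mm tall, 3 mm wall; origin: centre of its underside, on the desk
- kit_cup_rim (a point): centre of the cup's mouth, 34 mm above the desk
- bead_tin: closed round tin with a peach lid, loose, 60 mm across, 30 mm tall; origin: centre of its underside, on the desk, across the coaster from the cup
- eraser: pink triangular eraser, about 52 mm a side, 13 mm thick, lying between the counter and the coaster; leave alone
- binder_clip: pink binder clip standing on its 32 x 18 mm back, 41 mm tall, in the middle, nearer the robot; leave alone
- scissors: raspberry scissors lying flat beyond the work, about 170 mm long, 8 mm thick; leave alone
- pen_mint: mint pen with teal cap, 150 mm long, 12 mm thick, lying at the left; leave alone
- badge_holder: pink badge holder lying flat at the right, 105 x 68 x 6 mm; leave alone

How it is judged:
On the way, in this order (a step that is already met when the one before it is completed fails the run):
1. the counter's knob is turned back to its zero stop (within 0.06 rad) (value of joint count_knob below 0.06 rad), for 0.2 s.
2. then the dish is lifted clear of its coaster (more than 20 mm), carried by the fingers, with the bead in its middle (z of dish in the frame of coaster above 0.025 m and contact force between dish and the fingers above 1 N and distance between bead_center and dish_middle below 0.02 m), for 0.2 s.
At the end, for the whole second after the job is handed in: counter within 0.06 rad of zero; fingers hold the dish over its coaster (45 mm), square across it (0.2 rad), lip over the cup's middle (18 mm) and 15-90 mm above its rim, level (0.08 rad), still (20 mm/s), touching neither cup nor tin; bead within 12 mm of the dish's middle (value of joint count_knob below 0.06 rad and contact force between dish and the fingers above 1 N and horizontal distance between dish_lip and kit_cup_rim below 0.018 m and z of dish_lip in the frame of kit_cup_rim between 0.015 and 0.09 m and horizontal distance between dish and coaster below 0.045 m and angle between the x axis of dish and the y axis of coaster, either way round below 0.2 rad and angle between dish's own z axis and vertical below 0.08 rad and distance between bead_center and dish_middle below 0.012 m and linear speed of dish below 0.02 m/s and contact force between dish and kit_cup below 0.1 N and contact force between dish and bead_tin below 0.1 N); the arm keeps its last pose, push and grip.
It fails at once if the bead rolls more than 24 mm from the middle of the dish, out of its shallow middle part (distance between bead_center and dish_middle above 0.024 m).
It fails at once if the dish is tipped by more than 0.15 rad (angle between dish's own z axis and vertical above 0.15 rad).
It fails at once if the cup or the tin is pushed more than 15 mm (distance of any of kit_cup, bead_tin from where it was at the start of the episode above 0.015 m).
It fails at once if something else on the desk is pushed more than 20 mm (distance of any of eraser, binder_clip, scissors, pen_mint, badge_holder from where it was at the start of the episode above 0.02 m).
It also fails if it takes over 64 s, if anything falls off the work surface, if the arm or the gripper's body presses on something with over 40 N, if the wrist force passes 120 N, or if a joint passes its speed limit or range.

### The arm

A 6-joint arm with a two-finger parallel gripper is mounted at the origin on the work surface. World frame = base frame: x ahead of the robot, y to its left, z up, the work surface at z = 0. Lengths are in m, angles in rad, forces in N, time in s.
With the tool pointing down it reaches from about 0.25 to 0.775 m from the base axis. Payload 4 kg.
Tool frame: the origin (TCP) lies midway between the tips of the shut fingers; the grasp point (between the pads) lies env.pinch_z behind it (env.pinch_z is the distance from the TCP to the grasp point, in m); z points along the fingers, y is the line along which they close (so a half turn about z gives the same grasp; the last joint's range is limited). The gripper opens to 85 mm and grips with 20 to 120 N. Pads are 22 mm wide; open, the fingers measure 114 mm over their backs; the gripper's body (76 mm by 85 mm) begins 54 mm behind the grasp point. The pads swing forward as they close: fully open they stand 13 mm farther back than shut.
Start: joints at [1.167, 0.087, 1.371, -0, 1.684, -0.103], TCP at [0.163, 0.525, 0.231] pointing down, gripper open.
Joint ranges: [-3.1, 3.1], [-0.76, 2.03], [0.27, 2.55], [-1.08, 4.22], [0.17, 2.65], [-2.57, 2.57]. Speed limits (rad/s): [2.79, 2.79, 3.14, 3.14, 3.14, 3.14].

### API

Orientations are given as a 3x3 rotation matrix whose columns are the frame's x, y, z axes.
In Python, from station import env gives the robot as it stands.
- The arm moves only by the shell command python3 nudge.py 'ROWS' [FORCE]. ROWS is 1 to 10 rows, parted by a bar, with the numbers parted by spaces; each row has 7 numbers: the opening from 0.0 (shut) to 1.0 (fully open), then dx, dy, dz in m, then a rotation vector rx, ry, rz in rad; each row is the pose to reach, as a shift and turn from the pose commanded when the command began, along the tool's axes at that moment; what a row does not reach only later rows make up. A row lasts 1/8 s, in which the tool goes at most 0.0625 m and 0.188 rad, less where a joint would pass 70% of its speed; a pose out of reach is approached as far as the arm can. The fingers move at their own pace and stop on an object; FORCE is the grip in N (left out, the last holds). Time passes only in rows, so rows that do not move let the fingers close. It prints the time, the measured TCP pose, the force, the opening and the grip force at its end. Input that does not fit is refused with a message, and nothing moves.
- env.observe(): the state, without advancing time (a new reading comes with each control period).
- env.get_image(name): name is "scene" or "top"; returns a dict with "pixels" (420x560x3 uint8, blue, green, red), "fx", "fy", "cx", "cy" (pixels), "k1" (the pictures are not rectified: a ray, as slopes to the right and down, at radius r is drawn at 1 + k1 r^2 times it, then the intrinsics apply), "eye" and "attitude" of the camera in the world. Camera axes: x right, y up, looking along -z (the intrinsics and any distortion apply to the point x, -y, -z); pixel columns grow to the right and rows downward; lengths in m; the calibration is good to about 2 mm. A picture is of the moment at which its call begins. There is no depth.
- env.job_done(): hands the job in; it is judged then, once.
The state is a dict: "time": time; "qpos": joint angles; "joint_velocities": joint speeds; "joint_efforts": joint torques, N m; "eef_pos": TCP position; "eef_rot": TCP orientation; "force": force on the tool from outside, world axes, zero at the start; "moment": the same for the moment, N m; "width": opening from 0.0 (shut) to 1.0 (fully open); "grasp_force": force on a finger pad.
Only numpy, scipy, OpenCV 4.12 (cv2) and the standard library are available. Lean on these libraries where they do the work, as an engineer would, in place of code of your own. Each camera call takes 0.05 s, during which the arm holds its last target. There are 200 camera calls.

## Working session

There is one attempt and no reset: what is moved stays moved. The work goes in short steps, Python scripts to look and compute and a shell command to move; the robot and the scene stay as the last step left them, time stands still between calls to the robot, and variables do not carry over. Pictures are saved under pics/ and viewed, at most 10 in all, crops included, and the job is handed in when it is done.

```bash
ls; mkdir -p pics; python3 - <<'E'
from station import env
import cv2
for n in("scene","top"):
    d=env.get_image(n); cv2.imwrite(f"pics/{n}0.png",d["pixels"]); print({k:v for k,v in d.items() if k!="pixels"})
print(env.observe(),env.pinch_z)
E
```

```text
nudge.py
pics
station.py
{'fx': 470.28104659526167, 'fy': 470.28104659526167, 'cx': 284.29858137594294, 'cy': 201.2276928215626, 'k1': -0.059293447524074415, 'eye': array([ 1.3113726 , -0.21954824,  1.11941008]), 'attitude': array([[ 0.3106784 , -0.76539164,  0.56360853],
       [ 0.95041558,  0.25872398, -0.17254603],
       [-0.01375375,  0.58926865,  0.80782009]])}
{'fx': 407.38889218194186, 'fy': 407.38889218194186, 'cx': 279.07268146852067, 'cy': 207.42767476524696, 'k1': 0.03697030146958051, 'eye': array([ 0.41503525, -0.01820696,  1.05028306]), 'attitude': array([[ 0.00949065,  0.98568928, -0.16830498],
       [-0.99969917,  0.00554612, -0.02389143],
       [-0.02261608,  0.1684811 ,  0.9854454 ]])}
{'time': 0.1, 'qpos': array([ 1.16689342e+00,  8.78746656e-02,  1.37215402e+00,  2.04297529e-05,
        1.68363007e+00, -1.03087642e-01]), 'joint_velocities': array([ 0.00061171, -0.00019518, -0.00451367, -0.00213914, -0.00292939,
        0.00068735]), 'joint_efforts': array([ 1.76423870e-03, -3.53014112e+01, -3.14219964e+01, -2.02085707e-04,
        7.96477165e-03, -1.52125403e-05]), 'eef_pos': array([0.16276861, 0.52486652, 0.23023389]), 'eef_rot': array([[-9.55095823e-01,  2.96295931e-01, -8.30662908e-04],
       [ 2.96297004e-01,  9.55093978e-01, -1.89186713e-03],
       [ 2.32808609e-04, -2.05303732e-03, -9.99997865e-01]]), 'force': array([0.4564686 , 0.81368141, 0.52867109]), 'moment': array([-0.01221851,  0.00597982,  0.01824815]), 'grasp_force': 0.0, 'width': 1.003106392541441} 0.0187
```

View pics/top0.png

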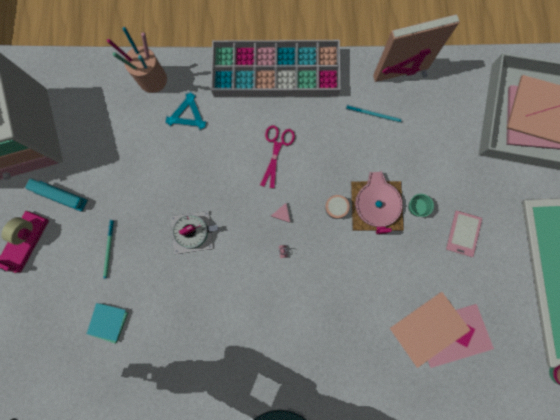

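View pics/scene0.png

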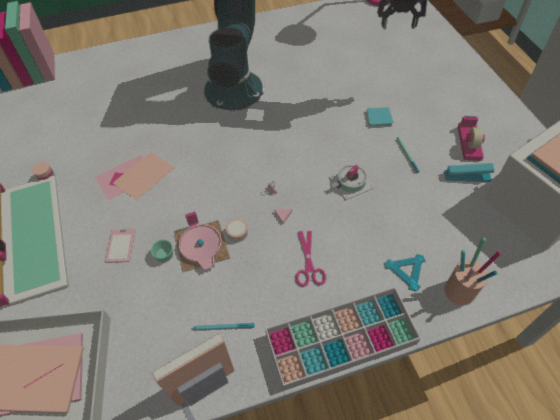

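The top view shows the counter at about (190,231), the dish at (380,205) with its lip up and handle at (383,230), the cup at (421,205) and the tin at (338,207). In the scene view the counter is at (351,178), the dish at (200,243), the handle at (192,217) and the cup at (162,251). I'll look at enlarged crops next.

```bash
cat > h.py <<'E'
import numpy as np, cv2
from station import env
def K(d): return np.array([[d["fx"],0,d["cx"]],[0,d["fy"],d["cy"]],[0,0,1]]), np.array([d["k1"],0,0,0,0.])
def ray(d,uv):
    k,D=K(d); p=cv2.undistortPoints(np.array([[uv]],float),k,D)[0,0]
    r=d["attitude"]@np.array([p[0],-p[1],-1]); return d["eye"],r/np.linalg.norm(r)
def plane(d,uv,z):
    e,r=ray(d,uv); return e+r*(z-e[2])/r[2]
def tri(da,ua,db,ub):
    e1,r1=ray(da,ua); e2,r2=ray(db,ub)
    t=np.linalg.lstsq(np.c_[r1,-r2],e2-e1,rcond=None)[0]
    a,b=e1+t[0]*r1,e2+t[1]*r2; return (a+b)/2,np.linalg.norm(a-b)
def proj(d,P):
    c=d["attitude"].T@(np.array(P)-d["eye"]); k,D=K(d)
    return cv2.projectPoints(np.array([[c[0],-c[1],-c[2]]]),np.zeros(3),np.zeros(3),k,D)[0].ravel()
def hsv(d): return cv2.cvtColor(d["pixels"],cv2.COLOR_BGR2HSV)
E
python3 - <<'E'
import cv2,numpy as np
t=cv2.imread("pics/top0.png");s=cv2.imread("pics/scene0.png")
def c(i,u,v,w,h): return cv2.resize(i[v:v+h,u:u+w],(400,300),interpolation=cv2.INTER_CUBIC)
o=np.vstack([np.hstack([c(t,160,207,60,45),c(t,325,167,120,90)]),np.hstack([c(s,320,155,60,45),c(s,140,200,120,90)])])
cv2.imwrite("pics/crops.png",o)
E
```

```text
(no output)
```

View pics/crops.png

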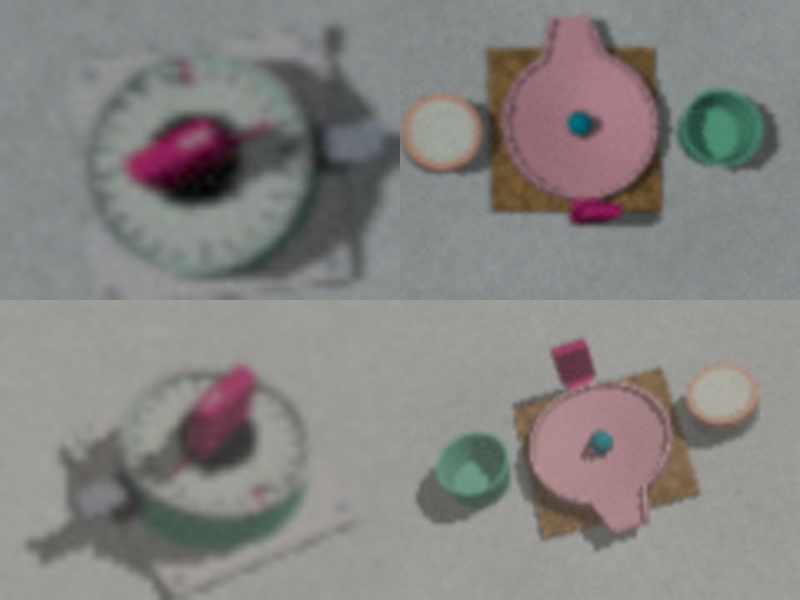

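The crops show the pointer thin and raspberry at about (200,226) in the top view, with the zero mark at (187,218). So the knob is roughly 70–80° clockwise of zero. The dish lip points up, the handle tab is at (384,230), the cup is on the right (−y) and the bead is central. Next I measure from masks.

```bash
cat > m.py <<'E'
from h import *
T=env.get_image("top");S=env.get_image("scene")
def comp(d,lo,hi,near,r):
    m=cv2.inRange(hsv(d),np.array(lo),np.array(hi)); yy,xx=np.indices(m.shape)
    m[np.hypot(xx-near[0],yy-near[1])>r]=0
    return m
def big(m):
    n,l,st,c=cv2.connectedComponentsWithStats(m); i=1+np.argmax(st[1:,4]); return (l==i).astype(np.uint8),c[i],st[i,4]
def ell(m):
    c=max(cv2.findContours(m,cv2.RETR_EXTERNAL,cv2.CHAIN_APPROX_NONE)[0],key=cv2.contourArea); return cv2.fitEllipse(cv2.convexHull(c))
if __name__=="__main__":
    np.set_printoptions(precision=4,suppress=True)
    for nm,lo,hi,a,b,r in [("cup",(70,60,30),(90,255,255),(421,205),(162,251),20),("bead",(90,80,40),(110,255,255),(380,205),(200,243),10),
        ("cork",(8,60,30),(25,255,255),(378,205),(201,245),45),("knob",(150,110,60),(179,255,255),(190,231),(351,175),12),("handle",(160,140,40),(179,255,255),(384,230),(192,217),11),
        ("tin",(0,35,90),(20,255,255),(338,207),(236,230),18),
        ("dish",(160,30,60),(179,130,255),(379,202),(200,243),42)]:
        o=[]
        for d,n in((T,a),(S,b)):
            m=comp(d,lo,hi,n,r); g,c,A=big(m); o.append((c,A,ell(m) if A>5 else None,m))
        P,e=tri(T,o[0][0],S,o[1][0]); print(nm,o[0][0],o[0][1],o[1][0],o[1][1],"tri",P,e)
        print("   ell",o[0][2],o[1][2])
        if o[0][2]: print("   elltri",*tri(T,o[0][2][0],S,o[1][2][0]))
        if nm in("handle","cork","knob"):
            for x in o: print("   rect",cv2.boxPoints(cv2.minAreaRect(cv2.findNonZero(x[3]))).tolist())
    for p in[(160,207),(190,222),(187,218)]: print(hsv(T)[p[1],p[0]])
E
python3 m.py
```

```text
cup [420.987  205.1836] 463 [160.8897 250.2978] 272 tri [ 0.5977 -0.3519  0.0258] 0.0009413504119404199
   ell ((420.951171875, 205.18829345703125), (22.87803077697754, 25.278112411499023), 93.2171401977539) ((162.04811096191406, 250.02565002441406), (20.04254913330078, 21.52937889099121), 80.67498016357422)
   elltri [ 0.5978 -0.3501  0.0266] 0.0019556261617653006
bead [378.3714 203.5714] 35 [200. 242.] 21 tri [ 0.6023 -0.2462  0.0209] 0.0001704013259099817
   ell ((378.54046630859375, 203.63587951660156), (5.653668403625488, 7.232126235961914), 104.31549835205078) ((200.0, 242.0), (4.4721360206604, 4.4721360206604), 0.0)
   elltri [ 0.6021 -0.2464  0.0209] 0.0006119391251892954
cork [358.2014 207.9683] 442 [220.119  243.7955] 269 tri [ 0.5984 -0.198  -0.0201] 0.008127820883036894
   ell ((363.3934020996094, 206.18856811523438), (31.24894142150879, 53.75337219238281), 172.9165802001953) ((216.7832794189453, 241.8565216064453), (19.320783615112305, 45.17404556274414), 165.49969482421875)
   elltri [ 0.6004 -0.2071 -0.0017] 0.01079077708321934
   rect [[334.0, 230.0], [334.0, 181.0], 
[... 669 characters left out ...]
, 227.67926025390625], [181.132080078125, 235.03775024414062]]
   rect [[347.96002197265625, 173.72000122070312], [355.0400390625, 164.27999877929688], [358.72003173828125, 167.04000854492188], [351.6400146484375, 176.48001098632812]]
handle [382.9753 229.6667] 81 [192.  213.6] 5 tri [ 0.5309 -0.2468  0.0598] 0.00032406697447663336
   ell ((381.94268798828125, 229.72828674316406), (6.484315872192383, 17.867965698242188), 88.86380004882812) NoneTraceback (most recent call last):
  File "m.py", line 22, in <module>
    if o[0][2]: print("   elltri",*tri(T,o[0][2][0],S,o[1][2][0]))
                                                      ~~~~~~~^^^
TypeError: 'NoneType' object is not subscriptable
```

```bash
cat > m2.py <<'E'
from m import *
np.set_printoptions(precision=4,suppress=True)
H=hsv(S); print(H[206:220:2,188:197:2].reshape(-1,3).tolist())
# dial: white low-sat in top / scene
for d,n,r in((T,(190,231),20),(S,(352,177),18)):
    h=hsv(d); row=h[int(n[1]),n[0]-24:n[0]+25:2]; print(row.tolist())
m=comp(T,(150,110,60),(179,255,255),(184,232),30); ys,xs=np.nonzero(m); print("rasp top",sorted(zip(xs.tolist(),ys.tolist()))[-12:], [(x,y) for x,y in zip(xs.tolist(),ys.tolist()) if y<222])
# dish in top: lip end & body ellipse
m=comp(T,(160,30,60),(179,130,255),(379,200),45)
c=max(cv2.findContours(m,0,1)[0],key=cv2.contourArea)[:,0].astype(float)
body=c[c[:,1]>190]; e=cv2.fitEllipse(body.astype(np.float32)); print("body",e,plane(T,e[0],.023))
lip=c[c[:,1]<176]; print("lip",lip.tolist(), plane(T,lip.mean(0),.0245))
# cork corners top by eye (crop scale 400/120)
for q in[(488,48),(656,48),(490,212),(661,222)]: print("cork",plane(T,(325+(q[0]-400)*.3,167+q[1]*.3),.005))
E
python3 m2.py
```

```text
[[20, 10, 155], [23, 7, 156], [30, 7, 155], [24, 8, 157], [30, 8, 159], [30, 7, 155], [35, 10, 156], [23, 7, 155], [30, 7, 153], [35, 10, 156], [23, 7, 156], [30, 5, 155], [23, 7, 154], [13, 12, 150], [24, 8, 156], [6, 17, 149], [177, 31, 154], [170, 79, 146], [168, 127, 153], [4, 13, 155], [169, 136, 154], [168, 144, 149], [170, 140, 137], [169, 137, 123], [171, 50, 137], [169, 133, 121], [171, 106, 101], [172, 114, 98], [170, 114, 98], [171, 84, 115], [172, 107, 93], [173, 104, 93], [171, 110, 97], [169, 112, 96], [170, 106, 99]]
[[96, 9, 138], [84, 10, 134], [90, 9, 140], [100, 12, 132], [71, 16, 131], [72, 9, 144], [171, 36, 135], [166, 183, 142], [165, 195, 141], [164, 208, 130], [165, 209, 105], [166, 229, 70], [164, 214, 50], [168, 172, 37], [165, 89, 23], [90, 12, 63], [75, 13, 79], [60, 10, 79], [65, 16, 93], [78, 11, 116], [105, 18, 86], [90, 38, 34], [116, 27, 65], [103, 22, 80], [100, 18, 83]]
[[36, 9, 145], [15, 8, 132], [23, 8, 135], [10, 8, 100], [18, 13, 101], [56, 15, 120], [30, 12, 144], [25, 11, 144], [35, 14, 110], [38, 11, 92], [171, 50, 72], [172, 96, 90], [174,
[... 214 characters left out ...]
), (191, 228), (191, 229), (192, 226), (192, 227), (192, 228), (192, 229), (193, 226), (193, 227), (193, 228), (194, 227)] []
body ((378.897216796875, 203.81410217285156), (44.68708038330078, 45.685848236083984), 121.8397445678711) [ 0.6012 -0.2471  0.023 ]
lip [[370.0, 172.0], [370.0, 173.0], [369.0, 174.0], [369.0, 175.0], [383.0, 175.0], [383.0, 174.0], [382.0, 173.0], [381.0, 172.0], [380.0, 172.0], [379.0, 172.0], [378.0, 172.0], [377.0, 172.0], [376.0, 172.0], [375.0, 172.0], [374.0, 172.0], [373.0, 172.0], [372.0, 172.0], [371.0, 172.0]] [ 0.6823 -0.241   0.0245]
cork [ 0.6638 -0.1816  0.005 ]
cork [ 0.6641 -0.312   0.005 ]
cork [ 0.5343 -0.1805  0.005 ]
cork [ 0.5277 -0.3102  0.005 ]
```

```bash
python3 - <<'E'
from m import *
np.set_printoptions(precision=4,suppress=True)
print("dial T",plane(T,(190.6,231.75),.031),"S",plane(S,(351.95,176.9),.031),"tri",tri(T,(190.6,231.75),S,(351.95,176.9)))
print("pointer T",plane(T,(199.7,225.8),.034),"S",plane(S,(320+182*.15,155+166*.15),.034),tri(T,(199.7,225.8),S,(347.3,179.9)))
print("zero T",plane(T,(187.9,218),.031),"S",plane(S,(320+260*.15,155+196*.15),.031))
m=comp(T,(160,100,40),(179,255,255),(384,230),11)
for r in range(224,236): 
    x=np.nonzero(m[r])[0]
    if len(x): print(r,x.min(),x.max(),hsv(T)[r,x,2].mean().round(),plane(T,(x.mean(),r),.062)[:2])
m2=comp(S,(160,70,60),(179,255,255),(192,217),13)
for r in range(204,232): 
    x=np.nonzero(m2[r])[0]
    if len(x): print(r,x.min(),x.max(),hsv(S)[r,x,2].mean().round(),plane(S,(x.mean(),r),.062)[:2])
# dial: black disc / bar in top
m=comp(T,(150,110,60),(179,255,255),(190,231),14)
for r in range(220,242):
    x=np.nonzero(m[r])[0]
    if len(x): print("k",r,x.min(),x.max(),hsv(T)[r,x,2].tolist())
E
```

```text
dial T [0.5257 0.229  0.031 ] S [0.5313 0.2314 0.031 ] tri (array([0.5267, 0.2323, 0.0246]), np.float64(0.0033633416552113563))
pointer T [0.5405 0.206  0.034 ] S [0.5396 0.2127 0.034 ] (array([0.541 , 0.2086, 0.0361]), np.float64(0.0061408978140040415))
zero T [0.5606 0.2375 0.031 ] S [0.5641 0.2399 0.031 ]
226 377 385 129.0 [ 0.5396 -0.2417]
227 376 387 118.0 [ 0.5371 -0.2428]
228 376 390 122.0 [ 0.5347 -0.2464]
229 377 391 128.0 [ 0.5323 -0.2487]
230 376 391 127.0 [ 0.5299 -0.2474]
231 376 390 116.0 [ 0.5274 -0.2461]
232 376 388 86.0 [ 0.525  -0.2436]
233 377 383 73.0 [ 0.5225 -0.2388]
212 192 195 153.0 [ 0.5285 -0.2419]
213 189 195 149.0 [ 0.5304 -0.2465]
214 186 195 140.0 [ 0.5324 -0.2511]
215 186 196 125.0 [ 0.5361 -0.2505]
216 186 196 109.0 [ 0.5394 -0.2511]
217 186 196 99.0 [ 0.5427 -0.2518]
218 187 196 97.0 [ 0.5464 -0.2512]
219 187 197 97.0 [ 0.5501 -0.2505]
220 188 197 96.0 [ 0.5537 -0.2499]
221 188 197 96.0 [ 0.557  -0.2505]
222 188 197 102.0 [ 0.5602 -0.2512]
223 189 197 119.0 [ 0.5638 -0.2506]
224 189 196 136.0 [ 0.5666 -0.2525]
225 190 195 151.0 [ 0.5698 -0.2532]
226 190 192 145.0 [ 0.5716 -0.2577]
k 225 187 191 [69, 91, 109, 117, 100]
k 226 186 193 [91, 115, 129, 135, 135, 112, 82, 60]
k 227 184 194 [96, 114, 131, 136, 124, 96, 65, 60]
k 228 183 193 [121, 129, 136, 142, 128, 114, 89, 62]
k 229 182 192 [139, 138, 140, 142, 138, 138, 132, 119, 105, 85, 70]
k 230 180 191 [143, 147, 142, 143, 140, 136, 131, 120, 103, 88, 73, 61]
k 231 179 188 [139, 144, 144, 140, 137, 132, 120, 105, 88, 71]
k 232 179 187 [135, 140, 138, 130, 120, 105, 84, 67, 62]
k 233 180 184 [134, 122, 106, 84, 70]
k 234 182 183 [86, 67]
```

```bash
cat > go.py <<'E'
import sys,numpy as np
from scipy.spatial.transform import Rotation as Ro
from station import env
x,y,z,deg=map(float,sys.argv[1:5]) # target TCP, yaw of tool y (deg)
o=env.observe(); R=o["eef_rot"]; p=o["eef_pos"]; a=np.radians(deg)
Y=np.array([np.cos(a),np.sin(a),0]); Z=np.array([0,0,-1.]); G=np.c_[np.cross(Y,Z),Y,Z]
print("at",p.round(4),"yaw",np.degrees(np.arctan2(R[1,1],R[0,1])).round(2))
print("d",(R.T@(np.array([x,y,z])-p)).round(4),"r",Ro.from_matrix(R.T@G).as_rotvec().round(4))
E
python3 go.py .527 .231 .13 27
python3 nudge.py '1 -0.435 -0.173 0.1 0 0 0.8 | 1 -0.435 -0.173 0.1 0 0 0.8 | 1 -0.435 -0.173 0.1 0 0 0.8 | 1 -0.435 -0.173 0.1 0 0 0.8 | 1 -0.435 -0.173 0.1 0 0 0.8 | 1 -0.435 -0.173 0.1 0 0 0.8 | 1 -0.435 -0.173 0.1 0 0 0.8 | 1 -0.435 -0.173 0.1 0 0 0.8 | 1 -0.435 -0.173 0.1 0 0 0.8 | 1 -0.435 -0.173 0.1 0 0 0.8'; python3 go.py .527 .231 .045 27
```

```text
time: 1.65
eef_pos: [0.5269, 0.2315, 0.1313]
eef_rot: [[-0.453, 0.892, -0.001], [0.892, 0.453, 0.001], [0.001, -0.0, -1.0]]
force: [-0.3, 1.0, 1.0]
width: 1.001
grasp_force: 0.0
at [0.5269 0.2315 0.1313] yaw 26.92
d [-0.0005 -0.0001  0.0863] r [-0.0002 -0.0007 -0.0014]
```

```bash
python3 nudge.py '1 0 0 0.04 0 0 0 | 1 0 0 0.086 0 0 0 | 1 0 0 0.086 0 0 0 | 0 0 0 0.086 0 0 0 | 0 0 0 0.086 0 0 0 | 0 0 0 0.086 0 0 0 | 0 0 0 0.086 0 0 0 | 0 0 0 0.086 0 0 0' 25; python3 - <<'E'
from h import *
o=env.observe(); print(o["moment"],o["force"],o["width"])
t=env.get_image("top")["pixels"][187:277,130:250]; s=env.get_image("scene")["pixels"][125:215,290:410]
cv2.imwrite("pics/k1.png",cv2.resize(np.hstack([t,s]),(800,300),interpolation=cv2.INTER_CUBIC))
E
```

```text
time: 2.65
eef_pos: [0.5277, 0.2313, 0.0464]
eef_rot: [[-0.453, 0.892, 0.001], [0.892, 0.453, 0.001], [-0.0, 0.001, -1.0]]
force: [-0.3, -0.1, 4.2]
width: 0.13
grasp_force: 28.7
[-0.01457741  0.16725606 -0.01609858] [-0.2825734  -0.05233239  4.21515447] 0.13000062236648954
```

View pics/k1.png

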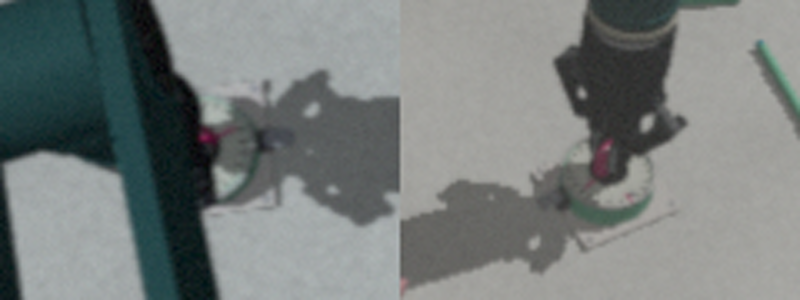

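The pinch is on the bar (opening about 11 mm, gripper centred over the dial). Now I turn it anticlockwise.

```bash
python3 nudge.py '0 0 0 0 0 0 -0.15 | 0 0 0 0 0 0 -0.3 | 0 0 0 0 0 0 -0.45 | 0 0 0 0 0 0 -0.6 | 0 0 0 0 0 0 -0.75 | 0 0 0 0 0 0 -0.9 | 0 0 0 0 0 0 -1.05 | 0 0 0 0 0 0 -1.1 | 0 0 0 0 0 0 -1.1' 25; cat > st.py <<'E'
from h import *
o=env.observe(); R=o["eef_rot"]; print("M",o["moment"].round(3),"F",o["force"].round(2),"yaw",np.degrees(np.arctan2(R[1,1],R[0,1])).round(2),"p",o["eef_pos"].round(4),"w",round(o["width"],3),round(o["grasp_force"],1))
E
python3 st.py; python3 nudge.py '0 0 0 0 0 0 -0.05 | 0 0 0 0 0 0 -0.1 | 0 0 0 0 0 0 -0.1'; python3 st.py
```

```text
time: 3.88
eef_pos: [0.5286, 0.2328, 0.0464]
eef_rot: [[-1.0, 0.001, 0.004], [0.001, 1.0, 0.004], [-0.004, 0.004, -1.0]]
force: [2.3, 4.7, 3.2]
width: 0.135
grasp_force: 28.7
M [ 0.794 -0.361  0.021] F [2.32 4.75 3.2 ] yaw 89.93 p [0.5286 0.2328 0.0464] w 0.135 28.7
time: 4.25
eef_pos: [0.5286, 0.233, 0.0464]
eef_rot: [[-0.995, -0.099, 0.004], [-0.099, 0.995, 0.004], [-0.004, 0.003, -1.0]]
force: [2.7, 5.6, 4.0]
width: 0.135
grasp_force: 28.7
M [ 0.938 -0.344  0.023] F [2.74 5.61 4.04] yaw 95.66 p [0.5286 0.233  0.0464] w 0.135 28.7
```

```bash
for i in 1; do python3 nudge.py '0 0 0 0 0 0 -0.05 | 0 0 0 0 0 0 -0.1 | 0 0 0 0 0 0 -0.1'|grep force; python3 st.py; python3 nudge.py '0 0 0 0 0 0 -0.05 | 0 0 0 0 0 0 -0.05' |grep force; python3 st.py;  python3 nudge.py '0 0 0 0 0 0 -0.05 | 0 0 0 0 0 0 -0.05'|grep force; python3 st.py; done
```

```text
force: [3.1, 5.4, 2.6]
grasp_force: 42.9
M [ 0.95  -0.439 -0.777] F [3.09 5.39 2.64] yaw 101.24 p [0.5288 0.2331 0.0465] w 0.137 42.9
force: [2.6, 6.4, 3.7]
grasp_force: 66.1
M [ 0.98  -0.35  -1.516] F [2.6  6.38 3.72] yaw 103.95 p [0.5288 0.2331 0.0465] w 0.134 66.1
force: [2.2, 5.7, 3.0]
grasp_force: 91.9
M [ 1.022 -0.337 -2.417] F [2.25 5.72 3.04] yaw 106.67 p [0.5288 0.2331 0.0466] w 0.134 91.9
```

```bash
python3 nudge.py '0 0 0 0 0 0 0.05 | 0 0 0 0 0 0 0.1 | 0 0 0 0 0 0 0.1 | 1 0 0 0 0 0 0.1 | 1 0 0 0 0 0 0.1 | 1 0 0 0 0 0 0.1 | 1 0 0 0 0 0 0.1 | 1 0 0 -0.05 0 0 0.1 | 1 0 0 -0.11 0 0 0.1 | 1 0 0 -0.11 0 0 0.1' 25; python3 st.py; python3 go.py .529 -.02 .19 45
```

```text
time: 6.38
eef_pos: [0.5307, 0.2323, 0.1626]
eef_rot: [[-0.98, -0.198, 0.013], [-0.198, 0.98, 0.004], [-0.014, 0.002, -1.0]]
force: [0.7, 0.2, -0.2]
width: 0.996
grasp_force: 0.0
M [ 0.033 -0.033  0.032] F [ 0.67  0.16 -0.21] yaw 101.41 p [0.5307 0.2323 0.1626] w 0.996 0.0
at [0.5307 0.2323 0.1626] yaw 101.41
d [ 0.0512 -0.2469 -0.0284] r [0.0081 0.0117 0.9845]
```

```bash
python3 go.py .530 -.249 .17 3
```

```text
at [0.5307 0.2323 0.1626] yaw 101.41
d [ 0.0958 -0.4716 -0.0094] r [0.0128 0.0088 1.7176]
```

```bash
python3 nudge.py '1 0.096 -0.472 -0.009 0.013 0.009 1.718 | 1 0.096 -0.472 -0.009 0.013 0.009 1.718 | 1 0.096 -0.472 -0.009 0.013 0.009 1.718 | 1 0.096 -0.472 -0.009 0.013 0.009 1.718 | 1 0.096 -0.472 -0.009 0.013 0.009 1.718 | 1 0.096 -0.472 -0.009 0.013 0.009 1.718 | 1 0.096 -0.472 -0.009 0.013 0.009 1.718 | 1 0.096 -0.472 -0.009 0.013 0.009 1.718 | 1 0.096 -0.472 -0.009 0.013 0.009 1.718 | 1 0.096 -0.472 -0.009 0.013 0.009 1.718'; python3 nudge.py '1 0 0 0 0 0 0 | 1 0 0 0 0 0 0'>/dev/null; python3 go.py .530 -.249 .17 3; python3 - <<'E'
from h import *
T=env.get_image("top")["pixels"];S=env.get_image("scene")["pixels"]
c=lambda i,u,v,w,h: cv2.resize(i[v:v+h,u:u+w],(400,300),interpolation=cv2.INTER_CUBIC)
cv2.imwrite("pics/k2.png",np.vstack([np.hstack([c(T,160,207,60,45),c(T,325,167,120,90)]),np.hstack([c(S,320,155,60,45),c(S,140,170,140,105)])]))
E
```

```text
time: 7.62
eef_pos: [0.5258, -0.2508, 0.1629]
eef_rot: [[-0.051, 0.999, -0.015], [0.999, 0.051, -0.003], [-0.002, -0.015, -1.0]]
force: [0.7, 0.8, -0.1]
width: 1.0
grasp_force: 0.0
at [ 0.5265 -0.2497  0.1641] yaw 3.12
d [ 0.0005  0.0034 -0.0059] r [-0.0137  0.0033  0.0022]
```

View pics/k2.png

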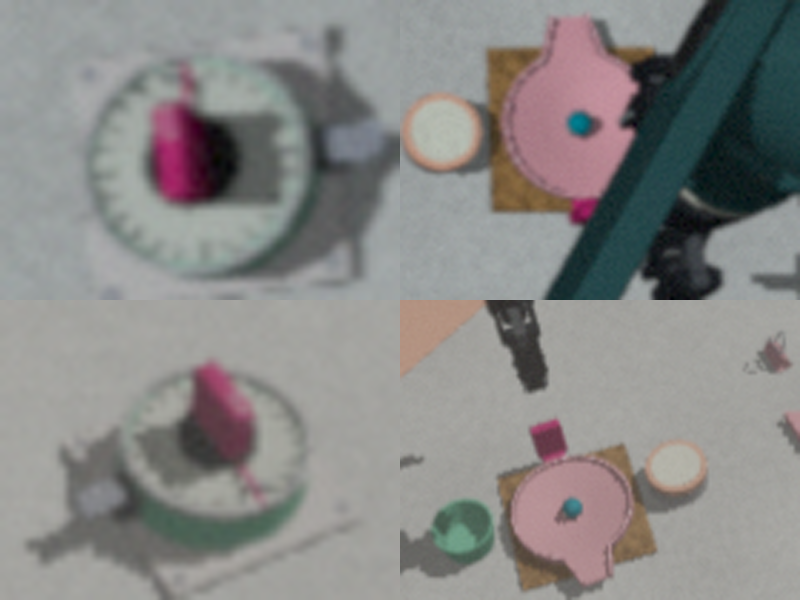

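The counter pointer sits on the zero mark, and the dish, bead and tab are unmoved. The gripper is above the tab. I descend with a part-open gripper and close gently.

```bash
python3 nudge.py '0.5 0 0.004 0.04 -0.014 0.003 0 | 0.5 0 0.004 0.07 -0.014 0.003 0 | 0.5 0 0.004 0.07 -0.014 0.003 0 | 0.5 0 0.004 0.07 -0.014 0.003 0'; python3 go.py .5305 -.2495 .0305 3.5;python3 st.py
```

```text
time: 8.48
eef_pos: [0.5303, -0.2508, 0.0957]
eef_rot: [[-0.053, 0.999, 0.002], [0.999, 0.053, -0.002], [-0.002, 0.002, -1.0]]
force: [0.9, -0.2, 0.1]
width: 0.501
grasp_force: 0.0
at [ 0.5303 -0.2508  0.0957] yaw 3.01
d [0.0013 0.0001 0.0652] r [ 0.0023  0.0017 -0.0085]
M [ 0.008 -0.006 -0.061] F [ 0.94 -0.23  0.15] yaw 3.01 p [ 0.5303 -0.2508  0.0957] w 0.501 0.0
```

```bash
python3 nudge.py '0.5 0.001 0 0.03 0.002 0.002 -0.008 | 0.5 0.001 0 0.055 0.002 0.002 -0.008 | 0.5 0.001 0 0.0655 0.002 0.002 -0.008 | 0.5 0.001 0 0.0655 0.002 0.002 -0.008 | 0.3 0.001 0 0.0655 0.002 0.002 -0.008 | 0.3 0.001 0 0.0655 0.002 0.002 -0.008' 20; python3 st.py; python3 - <<'E'
from h import *
T=env.get_image("top")["pixels"];S=env.get_image("scene")["pixels"]
c=lambda i,u,v,w,h: cv2.resize(i[v:v+h,u:u+w],(400,300),interpolation=cv2.INTER_CUBIC)
cv2.imwrite("pics/g1.png",np.hstack([c(T,340,197,80,60),c(S,160,190,80,60)]))
E
```

```text
time: 9.22
eef_pos: [0.5304, -0.2501, 0.0302]
eef_rot: [[-0.06, 0.998, 0.001], [0.998, 0.06, 0.0], [0.0, 0.001, -1.0]]
force: [-0.7, -0.2, 0.5]
width: 0.303
grasp_force: 0.0
M [-0.037 -0.02  -0.019] F [-0.69 -0.15  0.46] yaw 3.44 p [ 0.5304 -0.2501  0.0302] w 0.303 0.0
```

View pics/g1.png

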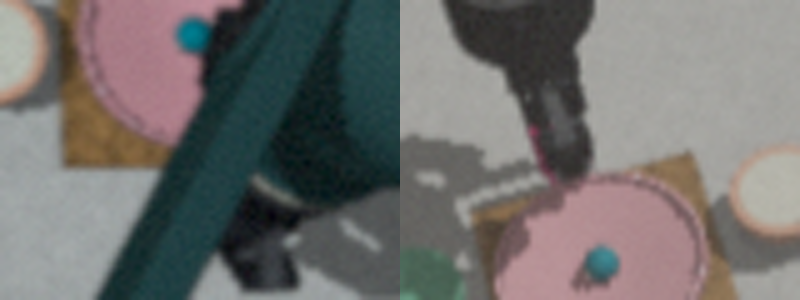

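The finger stands in front of the tab and the bead is central. I close in small steps.

```bash
python3 nudge.py '0.25 0 0 0 0 0 0 | 0.21 0 0 0 0 0 0 | 0.18 0 0 0 0 0 0 | 0.16 0 0 0 0 0 0 | 0.14 0 0 0 0 0 0 | 0.12 0 0 0 0 0 0 | 0.1 0 0 0 0 0 0' 20; python3 st.py
```

```text
time: 10.2
eef_pos: [0.5294, -0.2495, 0.0288]
eef_rot: [[-0.06, 0.998, -0.002], [0.998, 0.06, 0.002], [0.002, -0.002, -1.0]]
force: [-1.0, 0.6, -0.2]
width: 0.11
grasp_force: 20.0
M [ 0.022  0.064 -0.003] F [-0.96  0.58 -0.16] yaw 3.44 p [ 0.5294 -0.2495  0.0288] w 0.11 20.0
```

```bash
python3 nudge.py '0.08 0 0 0 0 0 0 | 0.05 0 0 0 0 0 0 | 0 0 0 0 0 0 0 | 0 0 0 0 0 0 0' 60; python3 st.py
```

```text
time: 10.7
eef_pos: [0.5294, -0.2495, 0.0288]
eef_rot: [[-0.06, 0.998, -0.002], [0.998, 0.06, 0.002], [0.002, -0.002, -1.0]]
force: [-1.7, 0.2, 2.8]
width: 0.105
grasp_force: 58.6
M [ 0.111  0.159 -0.026] F [-1.69  0.21  2.76] yaw 3.44 p [ 0.5294 -0.2495  0.0288] w 0.105 58.6
```

```bash
python3 nudge.py '0 0 0 -0.001 0 0 0 | 0 0 0 -0.003 0 0 0 | 0 0 0 -0.006 0 0 0 | 0 0 0 -0.010 0 0 0 | 0 0 0 -0.014 0 0 0 | 0 0 0 -0.018 0 0 0 | 0 0 0 -0.021 0 0 0 | 0 0 0 -0.023 0 0 0 | 0 0 0 -0.024 0 0 0'; python3 st.py; cat > bd.py <<'E'
from m import *
np.set_printoptions(precision=4,suppress=True)
o=env.observe();R=o["eef_rot"]; g=o["eef_pos"]-R[:,2]*.0187
lt,ls=proj(T,g+[.07,0,-.03]),proj(S,g+[.07,0,-.03])
import sys
nt=tuple(map(float,sys.argv[1:3])) if len(sys.argv)>1 else (380,205); ns=tuple(map(float,sys.argv[3:5])) if len(sys.argv)>3 else tuple(ls)
b=[big(comp(d,(90,80,40),(110,255,200),n,14))[1:] for d,n in((T,nt),(S,ns))]
e=ell(comp(T,(160,30,60),(179,130,255),nt,42)); f=ell(comp(S,(160,30,60),(179,130,255),ns,42))
print("bead",b, *tri(T,b[0][0],S,b[1][0])); print("grip",g)
E
python3 bd.py; python3 - <<'E'
from h import *
T=env.get_image("top")["pixels"];S=env.get_image("scene")["pixels"]
c=lambda i,u,v,w,h: cv2.resize(i[v:v+h,u:u+w],(400,300),interpolation=cv2.INTER_CUBIC)
cv2.imwrite("pics/g2.png",np.hstack([c(T,325,167,120,90),c(S,140,190,120,90)]))
E
```

```text
time: 11.82
eef_pos: [0.5296, -0.2496, 0.0529]
eef_rot: [[-0.06, 0.998, -0.001], [0.998, 0.06, 0.001], [0.002, -0.001, -1.0]]
force: [-0.5, 0.6, -2.1]
width: 0.11
grasp_force: 58.4
M [-0.007  0.153  0.011] F [-0.47  0.58 -2.11] yaw 3.44 p [ 0.5296 -0.2496  0.0529] w 0.11 58.4
bead [(array([386.4527, 207.7568]), np.int32(148)), (array([198.2593, 237.5926]), np.int32(27))] [ 0.5913 -0.2553  0.0323] 0.016520332261538546
grip [ 0.5296 -0.2497  0.0715]
```

View pics/g2.png

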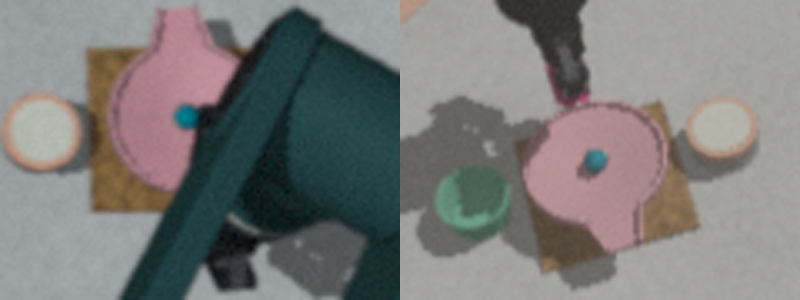

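```bash
python3 - <<'E'
from h import *
np.set_printoptions(precision=4,suppress=True)
T=env.get_image("top");S=env.get_image("scene")
print(tri(T,(381.1,201.8),S,(198.26,237.6)),plane(S,(198.26,237.6),.043),plane(T,(381.1,201.8),.043))
# expected centre
print(np.array([.5296,-.2497])+.072*np.array([np.cos(.06),np.sin(.06)]))
E
```

```text
(array([ 0.6025, -0.2475,  0.0448]), np.float64(0.0007848847266037205)) [ 0.6014 -0.2471  0.043 ] [ 0.6027 -0.2483  0.043 ]
[ 0.6015 -0.2454]
```

The dish is up about 24 mm, level, with the bead in the middle (triangulated 0.6025, −0.2475 against an expected 0.6015, −0.245). I lift the rest and start the turn about the dish's own axis.

```bash
python3 nudge.py '0 0 0 -0.001 0 0 0 | 0 0 0 -0.004 0 0 0 | 0 0 0 -0.009 0 0 0 | 0 0 0 -0.015 0 0 0 | 0 0 0 -0.021 0 0 0 | 0 0 0 -0.027 0 0 0 | 0 0 0 -0.032 0 0 0 | 0 0 0 -0.035 0 0 0 | 0 0 0 -0.036 0 0 0 | 0 0 0 -0.036 0 0 0' | head -2; python3 st.py
python3 nudge.py '0 0.0011 0 0 0 0 0.015 | 0 0.0036 0.0002 0 0 0 0.05 | 0 0.0079 0.0006 0 0 0 0.11 | 0 0.0136 0.0017 0 0 0 0.19 | 0 0.0192 0.0031 0 0 0 0.27 | 0 0.0247 0.005 0 0 0 0.35 | 0 0.03 0.0073 0 0 0 0.43 | 0 0.0339 0.0093 0 0 0 0.49 | 0 0.0364 0.0109 0 0 0 0.53 | 0 0.0373 0.0115 0 0 0 0.545' |head -2; python3 st.py
python3 - <<'E'
from h import *
np.set_printoptions(precision=4,suppress=True)
S=env.get_image("scene");cv2.imwrite("pics/r1.png",cv2.resize(S["pixels"][180:285,130:270],(800,600),interpolation=cv2.INTER_CUBIC))
o=env.observe();R=o["eef_rot"];g=o["eef_pos"]; c=g+R@[-.002,.072,0]; c[2]=.079
u=proj(S,c);h=hsv(S);m=cv2.inRange(h,(90,80,40),(110,255,255));yy,xx=np.indices(m.shape);m[np.hypot(xx-u[0],yy-u[1])>14]=0
M=cv2.moments(m,True);b=(M["m10"]/M["m00"],M["m01"]/M["m00"]);print("exp",c,u,"bead",b,plane(S,b,.079))
E
```

```text
time: 13.38
eef_pos: [0.5295, -0.2496, 0.0886]
M [-0.022  0.095  0.009] F [-0.29  0.13 -2.14] yaw 3.44 p [ 0.5295 -0.2496  0.0886] w 0.103 58.4
time: 14.62
eef_pos: [0.5388, -0.2114, 0.0885]
M [0.032 0.104 0.029] F [ 0.25 -0.76 -1.46] yaw -27.82 p [ 0.5388 -0.2114  0.0885] w 0.109 58.4
exp [ 0.6016 -0.2468  0.079 ] [196.1789 230.4118] bead (196.21428571428572, 230.5) [ 0.6019 -0.2468  0.079 ]
```

View pics/r1.png

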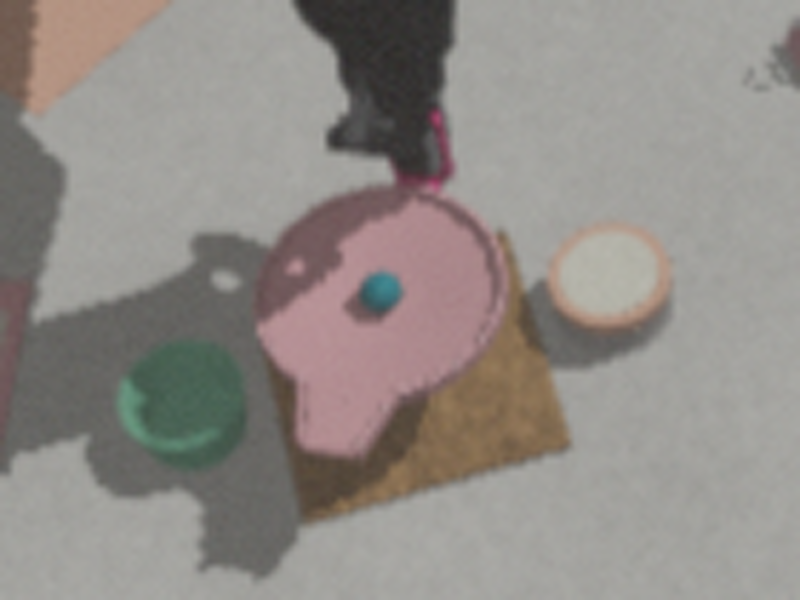

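The bead at (196,230) is exactly where the dish's middle should project, and the lip is swinging towards the cup. Two more thirds of the turn.

```bash
python3 nudge.py '0 0.0011 0 0 0 0 0.015 | 0 0.0036 0.0002 0 0 0 0.05 | 0 0.0079 0.0006 0 0 0 0.11 | 0 0.0136 0.0017 0 0 0 0.19 | 0 0.0192 0.0031 0 0 0 0.27 | 0 0.0247 0.005 0 0 0 0.35 | 0 0.03 0.0073 0 0 0 0.43 | 0 0.0339 0.0093 0 0 0 0.49 | 0 0.0364 0.0109 0 0 0 0.53 | 0 0.0373 0.0115 0 0 0 0.545' |head -2
python3 nudge.py '0 0.0011 0 0 0 0 0.015 | 0 0.0036 0.0002 0 0 0 0.05 | 0 0.0079 0.0006 0 0 0 0.11 | 0 0.0136 0.0017 0 0 0 0.19 | 0 0.0192 0.0031 0 0 0 0.27 | 0 0.0247 0.005 0 0 0 0.35 | 0 0.03 0.0073 0 0 0 0.43 | 0 0.0339 0.0093 0 0 0 0.49 | 0 0.0364 0.0109 0 0 0 0.53 | 0 0.0373 0.0115 0 0 0 0.545' |head -2; python3 st.py; python3 go.py .6 -.195 .0885 -90; cat > lk.py <<'E'
from h import *
np.set_printoptions(precision=4,suppress=True)
S=env.get_image("scene");T=env.get_image("top")
o=env.observe();R=o["eef_rot"];g=o["eef_pos"]; c=g+R@[-.002,.072,0]; c[2]=.079
for n,d in(("S",S),("T",T)):
    u=proj(d,c);h=hsv(d);m=cv2.inRange(h,(90,80,70),(110,255,255));yy,xx=np.indices(m.shape);m[np.hypot(xx-u[0],yy-u[1])>9]=0
    M=cv2.moments(m,True)
    if M["m00"]: b=(M["m10"]/M["m00"],M["m01"]/M["m00"]);print(n,"exp",c,"bead",b,M["m00"],plane(d,b,.079))
l=g+R@[-.002,.156,0]; print("lip est",l)
k=lambda i,u,v,w,h: cv2.resize(i[v:v+h,u:u+w],(400,300),interpolation=cv2.INTER_CUBIC)
import sys
cv2.imwrite(sys.argv[1],np.hstack([k(T["pixels"],345,167,120,90),k(S["pixels"],130,190,120,90)]))
E
python3 lk.py pics/r2.png
```

```text
time: 15.92
eef_pos: [0.5665, -0.1841, 0.0887]
time: 17.18
eef_pos: [0.6044, -0.1748, 0.0887]
M [ 0.107 -0.017  0.021] F [ 0.18 -0.14 -1.67] yaw -90.27 p [ 0.6044 -0.1748  0.0887] w 0.109 58.4
at [ 0.6044 -0.1748  0.0887] yaw -90.27
d [-0.0043  0.0202  0.0002] r [-0.0016  0.0015 -0.0048]
S exp [ 0.602  -0.2468  0.079 ] bead (196.2173913043478, 230.8695652173913) 23.0 [ 0.603 -0.247  0.079]
T exp [ 0.602  -0.2468  0.079 ] bead (384.52, 199.36) 25.0 [ 0.6021 -0.2484  0.079 ]
lip est [ 0.6017 -0.3308  0.0885]
```

Bead still central. Next, a slow slide of 20 mm towards the cup.

```bash
python3 nudge.py '0 0 0.0005 0 0 0 0 | 0 -0.0005 0.002 0 0 0 0 | 0 -0.001 0.0045 0 0 0 0 | 0 -0.0015 0.0075 0 0 0 0 | 0 -0.002 0.0105 0 0 0 0 | 0 -0.003 0.0135 0 0 0 0 | 0 -0.0035 0.0165 0 0 0 0 | 0 -0.004 0.0185 0 0 0 0 | 0 -0.004 0.0195 0 0 0 0 | 0 -0.004 0.02 0 0 0 0' |head -2; python3 nudge.py '0 0 0 0 0 0 0 | 0 0 0 0 0 0 0 | 0 0 0 0 0 0 0 | 0 0 0 0 0 0 0' |head -2;python3 st.py; python3 lk.py pics/r3.png
```

```text
time: 18.52
eef_pos: [0.6003, -0.1947, 0.0887]
time: 19.02
eef_pos: [0.6003, -0.1947, 0.0887]
M [ 0.133  0.014 -0.028] F [-0.63 -0.2  -2.47] yaw -90.24 p [ 0.6003 -0.1947  0.0887] w 0.104 58.4
S exp [ 0.5979 -0.2667  0.079 ] bead (188.3, 231.65) 20.0 [ 0.5988 -0.2674  0.079 ]
T exp [ 0.5979 -0.2667  0.079 ] bead (392.51851851851853, 201.40740740740742) 27.0 [ 0.5971 -0.2672  0.079 ]
lip est [ 0.5976 -0.3507  0.0885]
```

View pics/r3.png

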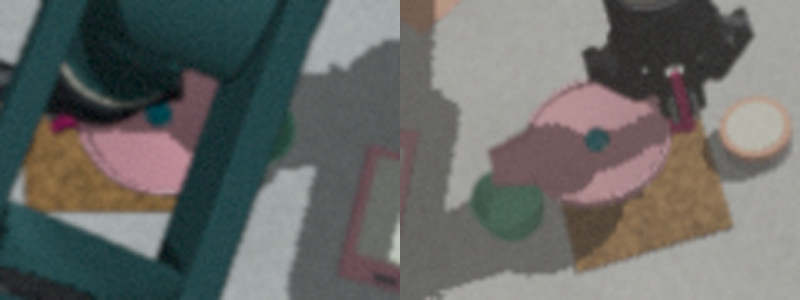

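```bash
python3 - <<'E'
from h import *
S=env.get_image("scene")
m=cv2.inRange(hsv(S),(160,30,40),(179,160,255)); ys,xs=np.nonzero(m[220:275,150:200]); 
for x in range(4,16): 
    y=ys[xs==x]
    if len(y): print(150+x,220+y.min(),220+y.max())
print(plane(S,(158.2,239.8),.0825))
print("cup rim centre check",proj(S,(.598,-.351,.034)))
E
```

```text
157 235 235
158 235 241
159 234 244
160 235 244
161 233 244
162 233 244
163 232 244
164 231 244
165 232 243
[ 0.6009072  -0.34701512  0.0825    ]
cup rim centre check [160.73390152 248.76993002]
```

```bash
python3 - <<'E'
from station import env
print(env.job_done())
E
```

```text
the job is handed in; nothing more can be done
None
```

The job is handed in, with no verdict returned: by my last images the counter is at zero, and the dish is held still with the bead in its middle and its lip within about 5 mm of the cup's centre, roughly 45 mm above the rim.

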